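Third hand at the screwing jig: press the heat sink to the back panel

ROBOT

A 6-joint arm with a two-finger parallel gripper is mounted at the origin on a cart in front of the work surface, level with it; the furniture and walls round the work are solid. World frame = base frame: x ahead of the robot, y to its left, z up, the work surface at z = 0. Lengths are in m, angles in rad, forces in N, time in s.
With the tool pointing down it reaches from about 0.425 to 0.95 m from the base axis. Payload 3.5 kg.
Tool frame: the origin (TCP) lies on the centre line of the jaws, within the pads' length; the fingertips stand 25 mm ahead of it and the grasp point (between the pads) lies 6 mm ahead of it (ctrl.finger_overhang is the distance from the TCP to the fingertips, in m); z points along the fingers, y is the line along which they close (so a half turn about z gives the same grasp; the last joint's range is limited). The gripper opens to 85 mm and grips with 20 to 120 N. Pads are 22 mm wide; open, the fingers measure 114 mm over their backs; the gripper's body (76 mm by 85 mm) begins 54 mm behind the grasp point. The pads swing forward as they close: fully open they stand 13 mm farther back than shut.
Start: joints at [1.152, 0.286, 1.577, -0, 1.279, -0.15], TCP at [0.179, 0.651, 0.256] pointing down, gripper open.
Joint ranges: [-2.77, 2.77], [-0.9, 2.22], [0.21, 2.48], [-1.53, 4.67], [0.24, 2.81], [-2.84, 2.84]. Speed limits (rad/s): [2.79, 2.79, 3.14, 3.14, 3.14, 3.14].

INTERFACE

Orientations are given as a unit quaternion [x, y, z, w].
In Python, from plant import get_state, imaging, job, ctrl gives the robot as it stands.
- The arm moves only by the tool jog_arm, never from a script. Its argument "increments" is a list of rows, each an object of numbers: "dx", "dy", "dz": the shift along the world's x, y, z each as a share of 12 cm, from -1 to 1; "ax", "ay", "az": the turn, a rotation vector about the world's x, y, z each as a share of pi/2 rad, from -1 to 1; "gripper": the gripper command: -1 is shut, 1 is fully open, values between are in proportion. A call has 1 to 10 rows; each row is the pose to reach, as a shift and turn from the pose commanded when the call began; what a row does not reach only later rows make up. A row lasts 1/10 s, in which the tool goes at most 50 mm and 8.59 degrees, less where a joint would pass 70% of its speed; a pose out of reach is approached as far as the arm can. A call with a number of a shift or a turn outside -1 to 1 is refused whole. A call with a gripper value outside its range is refused whole. The fingers move at their own pace and stop on an object; "force" is the grip in N (left out, the last holds). Time passes only in rows, so rows that repeat a pose let the fingers close. It gives the time, the measured TCP pose, the force, the opening and the grip force at its end, in the units of the state.
- get_state(): the state, without advancing time (a new reading comes with each control period).
- imaging.read_camera(name): name is "side" or "top"; returns a dict with "frame" (480x640x3 uint8, blue, green, red), "depth" (480x640 float32, m along the optical axis (not along the pixel's ray), 0 where there is no reading), "camera_matrix" (3x3 intrinsics, pixels), "extrinsics" (4x4, takes a point from camera to world coordinates). Camera axes: x right, y up, looking along -z (the intrinsics and any distortion apply to the point x, -y, -z); pixel columns grow to the right and rows downward; lengths in m; the calibration is good to about 2 mm. A picture is of the moment at which its call begins.
- job.sign_off(): hands the job in; it is judged then, once.
The state is a dict: "time": time; "qpos": joint angles; "dq": joint speeds; "joint_efforts": joint torques, N m; "eef_pos": TCP position; "tcp_rot": TCP orientation; "contact_force": force on the tool from outside, world axes, zero at the start; "wrist_torque": the same for the moment, N m; "opening": opening from 0.0 (shut) to 1.0 (fully open); "finger_force": force on a finger pad.
Only numpy, scipy, OpenCV 4.12 (cv2) and the standard library are available. Lean on these libraries where they do the work, as an engineer would, in place of code of your own. Each camera call takes 0.05 s, during which the arm holds its last target. There are 200 camera calls.

TASK

Slide the black-gripped fence stop on top of the jig's rail all the way to the left, up to its end stop, which is its setting for this heat sink. Then stand the finned heat sink upright on the jig's bed with its flat back to the grey panel and its left side up against the stop, and press it flat on the panel with a steady push of about 12 newtons. Finish like that, still holding the push, so that I can drive the two screws in from behind, and leave the screw pot, the screwdriver and the phone where they lie.

Things in the scene. Friction and masses are not known exactly. Their poses are not given: they have to be found in the camera images.
- jig: The screwing jig, bolted down. Black bed plate 130 x 200 mm (x, y) with two white slippery glide strips, their top 12 mm above the bench; origin at the centre of its underside; x points away from the robot to the panel, y left along the panel, z up. Bed free from x = -65 to the panel at x = +30 mm, but for the stop's tab. The rail behind the panel (top 58 mm up) carries the stop.
- seat (a point): A point fixed on the jig, on the bed's top at the foot of the panel's front face (jig x = +30, y = +14, z = 12 mm), axes as the jig's. The middle of the heat sink's lower back edge belongs here: its two tapped holes are then in line with the panel's two screw holes.
- panel: The grey upright panel, fixed to the jig, its back held by the rail: 3 mm thick, 178 mm long (y), 44 mm high, top 56 mm above the bench. Two 6 mm screw holes. Origin at the middle of the foot of its front face (jig x = +30 mm), axes as the jig's. It is rigid. A part that is also pressed down on the bed loses a little of the push to friction.
- stop (a joint): Travel of the fence stop along the rail, in m: 0 at the right, 0.050 at its end stop at the left (jig +y), just before a steel block on the rail. It moves with about 2.5 N of friction, stays where it is left, and cannot tip or lift off.
- stop_grip (a point): Top centre of the stop's black ribbed grip, 91 mm above the bench; grip 26 (x) x 16 (y) x 24 mm high, to be pinched from above across y or pushed. Under it a saddle (59 to 67 mm up) with a tab hanging in front of the panel, to 4 mm above the bed, 18 mm wide (y), 8.5 mm out from the panel; the tab's right side, 9 mm right of this point, butts the heat sink (at jig y = +45 mm when at the end).
- heat_sink: Loose extruded aluminium heat sink, about 0.2 kg, upright on the bench: 50 mm deep (x), 62 wide (y), 56 high (z). Origin at the centre of its underside. Its flat back, 9 mm thick, faces its own +x (at the start away from the robot, up to 40 degrees askew); seven upright fins point to -x. Take it across its 62 mm width by the outer fins from above, or push on the fin ends.
- sink_back (a point): Middle of the lower edge of the heat sink's flat back face (25 mm from its origin along +x), axes as the heat sink's.
- screw_pot: White round pot of screws behind the jig, 47 mm across, 22 mm high; leave it alone. Origin under its centre.
- driver_blue: Blue screwdriver lying to the right of the jig, 161 mm long, 12 mm thick; leave it alone. Origin under its middle.
- phone: Phone lying at the right, 142 x 71 x 8 mm; leave it alone. Origin under its middle.
There are look-alikes about, which are no part of the job. What is meant by the heat_sink is not brown or turquoise, and is the smaller of those in its own colour.

How it is judged:
By the outcome, as a careful person would: the job done as asked, in the order asked, and still so for the second after the job is handed in, while the arm keeps its last pose, push and grip.
It also fails if it takes over 54 s, if anything falls off the work surface, if the arm or the gripper's body presses on something with over 40 N, if the wrist force passes 120 N, or if a joint passes its speed limit or range.

## Working session

There is one attempt and no reset: what is moved stays moved. The work goes in short steps, Python scripts to look and compute and a tool call to move; the robot and the scene stay as the last step left them, time stands still between calls to the robot, and variables do not carry over. Pictures are saved under pics/ and viewed, at most 10 in all, crops included, and the job is handed in when it is done.

Besides the shell and the picture viewer there is one more tool, called after "Request:" as a command line: name --argument value ..., lists and objects as JSON in quotes. jog_arm: Moves the arm, as the interface text tells. Shift numbers are shares of 12 cm and turn numbers shares of pi/2 rad, none past 1 either way. Its arguments: {"type":"object","properties":{"increments":{"type":"array"},"force":{"type":"number"}},"required":["increments"]}

```bash
mkdir -p pics; cat > h.py <<'E'
import numpy as np, cv2
from plant import get_state, imaging, job, ctrl
def cam(n):
    d=imaging.read_camera(n); return d
def pts(d):
    K=d["camera_matrix"];E=d["extrinsics"];z=d["depth"]
    v,u=np.mgrid[0:480,0:640]
    P=np.stack([(u-K[0,2])/K[0,0]*z,-(v-K[1,2])/K[1,1]*z,-z],-1)
    return P@E[:3,:3].T+E[:3,3]
def ray(d,u,v,h):
    K=d["camera_matrix"];E=d["extrinsics"]
    r=E[:3,:3]@np.array([(u-K[0,2])/K[0,0],-(v-K[1,2])/K[1,1],-1]);o=E[:3,3]
    return o+r*(h-o[2])/r[2]
E
python3 - <<'E'
from h import *
for n in("top","side"):
    d=cam(n);cv2.imwrite(f"pics/{n}0.png",d["frame"]);np.savez(f"{n}0.npz",**d)
    print(n,d["camera_matrix"],d["extrinsics"],(d["depth"]>0).mean(), [k for k in d])
print(get_state(),ctrl.finger_overhang)
E
```

```text
top [[448.72636265   0.         320.07794551]
 [  0.         448.72636265 235.35438287]
 [  0.           0.           1.        ]] [[ 0.00831621  0.99741768 -0.07133587  0.45962789]
 [-0.99979145  0.00696292 -0.01919841 -0.29129432]
 [-0.01865212  0.07148065  0.99726757  1.25596551]
 [ 0.          0.          0.          1.        ]] 0.995947265625 ['frame', 'depth', 'camera_matrix', 'extrinsics']
side [[459.95512009   0.         320.9824692 ]
 [  0.         459.95512009 239.75026158]
 [  0.           0.           1.        ]] [[ 0.96005022  0.12297693 -0.25135682  0.29200323]
 [-0.27889528  0.49378093 -0.82364909 -1.12156063]
 [ 0.02282537  0.86084672  0.50835217  0.60412785]
 [ 0.          0.          0.          1.        ]] 0.9958658854166667 ['frame', 'depth', 'camera_matrix', 'extrinsics']
{'time': 0.1, 'qpos': array([ 1.15201665e+00,  2.87097871e-01,  1.57805795e+00, -1.97473010e-05,
        1.27866487e+00, -1.49983152e-01]), 'dq': array([-2.03760507e-04, -3.77860358e-05, -3.36985687e-03, -1.07555891e-03,
       -1.43143792e-03, -1.18361375e-03]), 'joint_efforts': array([ 3.55068059e-04, -4.07295120e+01, -2.93699151e+01, -1.32428395e-04,
        3.35850375e-03, -1.39057227e-05]), 'eef_pos': array([0.17899231, 0.65024783, 0.2550568 ]), 'tcp_rot': array([ 1.33991111e-01,  9.90981908e-01, -1.07192659e-03, -3.03480795e-04]), 'contact_force': array([-0.46502299,  0.66488849, -0.72810722]), 'wrist_torque': array([-0.01496907, -0.04825172, -0.01933926]), 'finger_force': 0.0, 'opening': 0.9998484110938529} 0.025
```

View pics/top0.png

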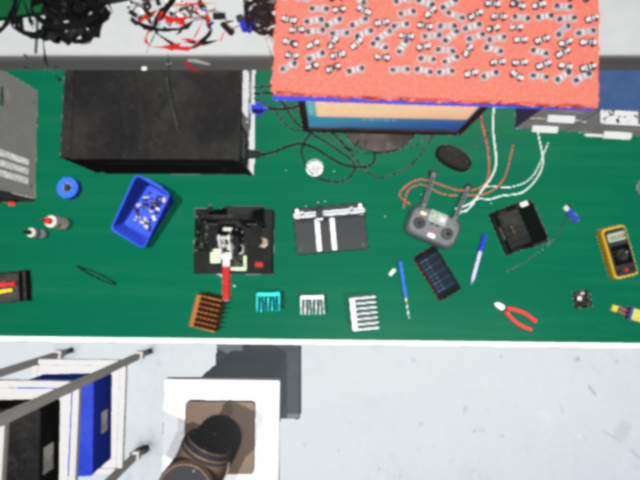

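View pics/side0.png

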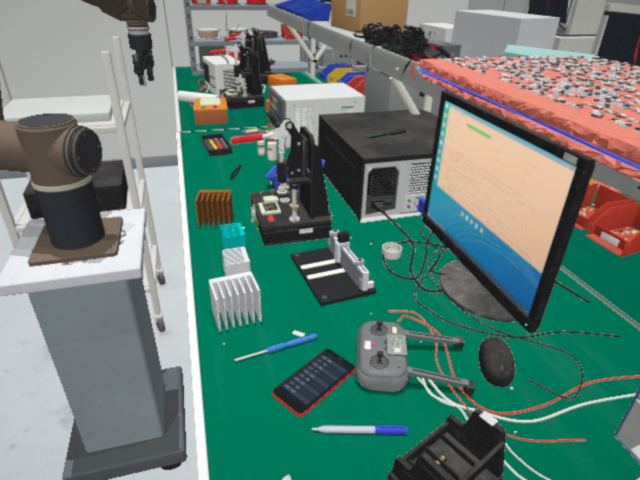

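Top: jig near (331,229), small silver sink at (313,303), larger silver sink at (364,313), turquoise (268,300), brown (207,312), pot (314,168), driver (404,290), phone (436,274). The stop and grip are near (320,212). I'll measure these next, using enlarged crops.

```bash
python3 - <<'E'
from h import *
d=dict(np.load("top0.npz"));s=dict(np.load("side0.npz"))
a=cv2.resize(d["frame"][190:330,250:390],None,fx=4,fy=4,interpolation=cv2.INTER_CUBIC)
cv2.imwrite("pics/topc.png",a)
b=cv2.resize(s["frame"][215:335,200:390],None,fx=4,fy=4,interpolation=cv2.INTER_CUBIC)
cv2.imwrite("pics/sidec.png",b)
for n,d in(("top",d),("side",s)):
    P=pts(d);f=d["frame"].astype(int);
    sat=f.max(2)-f.min(2)
    # light objects, low saturation, above bench
    for nm,lo,hi in(("sinktop",.048,.064),("rail/panel",.053,.06),("saddle",.061,.071),("grip",.086,.096)):
        m=((sat<45)&(P[...,2]>lo)&(P[...,2]<hi)&(P[...,0]>.2)&(P[...,0]<.75)&(P[...,1]<-.15)&(P[...,1]>-.5)).astype(np.uint8)
        k,l,st,c=cv2.connectedComponentsWithStats(m)
        for i in range(1,k):
            if st[i,4]>8:
                q=P[l==i]; r=cv2.minAreaRect((q[:,:2]*1000).astype(np.float32))
                print(n,nm,st[i],q.mean(0).round(4),np.round(r[0],1),np.round(r[1],1),round(r[2],1))
E
```

```text
top sinktop [323 209  30   8 162] [ 0.6072 -0.3112  0.0567] [ 607.9 -314.1] [15.5 78.4] 5.0
top sinktop [354 208  11   6  61] [ 0.6133 -0.3716  0.057 ] [ 613.4 -372.2] [14.  27.1] 1.2
top sinktop [294 212  23   7 102] [ 0.5996 -0.2294  0.0568] [ 599.8 -226.5] [15.7 59.2] 5.9
top sinktop [301 295  24  20 181] [ 0.367  -0.2473  0.0553] [ 361.2 -248.6] [48.5 62.2] 3.7
top sinktop [320 301   1  13  13] [ 0.355  -0.2696  0.0558] [ 354.9 -269.6] [31.3  0.1] 0.6
top sinktop [363 321  15   2  15] [ 0.3185 -0.4019  0.0561] [ 318.6 -402. ] [ 1.  36.8] 5.7
top rail/panel [323 209  28   8 132] [ 0.6075 -0.3111  0.0566] [ 607.9 -311.2] [15.3 72.9] 5.6
top rail/panel [354 208  11   6  48] [ 0.6137 -0.3716  0.0569] [ 613.1 -372.2] [13.6 27.1] 1.1
top rail/panel [294 213   7   6  25] [ 0.5979 -0.2056  0.0577] [ 597.2 -205.1] [14.5 14.8] 12.1
top rail/panel [305 212  12   6  57] [ 0.6009 -0.2415  0.0566] [ 601.6 -241.9] [14.2 29.7] 0.1
top rail/panel [301 295  23  19  85] [ 0.3759 -0.2436  0.0562] [ 363.  -248.3] [44.8 60.7] 3.4
top rail/panel [305 300   1  14  14] [ 0.3559 -0.2297  0.0553] [ 355.9 -
[... 2701 characters left out ...]
92 -0.3871  0.0662] [ 379.6 -388.1] [ 7.2 60.4] 13.3
side saddle [240 278  13  21  50] [ 0.3661 -0.3879  0.0662] [ 366.2 -390.5] [ 6.6 60.6] 11.4
side saddle [226 281  13  21  45] [ 0.3388 -0.3888  0.0662] [ 340.2 -392. ] [ 7.9 60.2] 14.0
side saddle [233 280  13  20  48] [ 0.3522 -0.3874  0.0661] [ 353.9 -391.2] [ 7.7 58.3] 14.6
side saddle [212 283  13  22  44] [ 0.3123 -0.391   0.0662] [ 313.6 -395.4] [ 8.2 59.6] 15.1
side saddle [219 282  13  21  46] [ 0.3256 -0.39    0.0657] [ 326.6 -394.4] [ 7.9 60.5] 12.8
side saddle [209 285   9  21  30] [ 0.3018 -0.4043  0.0663] [ 301.1 -395.3] [ 3.8 62.4] 7.8
side grip [337 231  12   6  48] [ 0.6014 -0.2713  0.0897] [ 601.8 -268.2] [23.6 16.6] 10.7
```

View pics/topc.png

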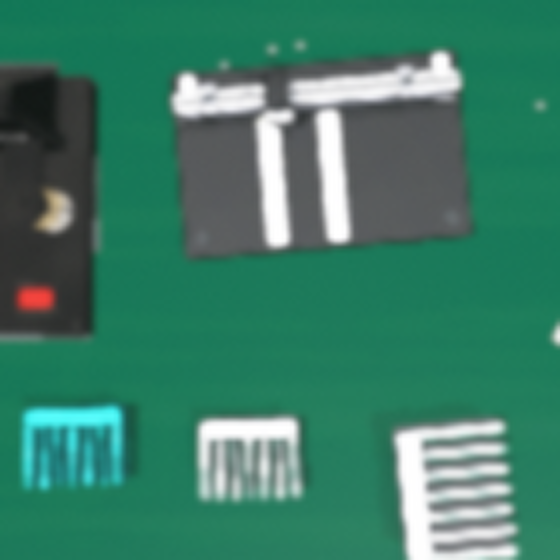

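View pics/sidec.png

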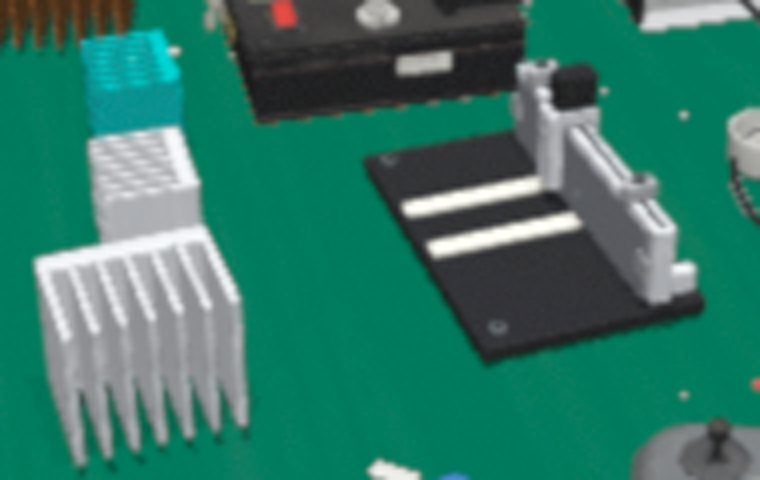

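The small silver sink has its back away from the robot, with yaw near 0 to 5°. The jig is yawed about 5°, and the stop stands left of centre and short of the block. Next I'll fit the jig and sink poses.

```bash
python3 - <<'E'
from h import *
t=dict(np.load("top0.npz"));s=dict(np.load("side0.npz"))
for n,d in(("top",t),("side",s)):
    P=pts(d);f=d["frame"].astype(int);sat=f.max(2)-f.min(2)
    roi=(P[...,0]>.45)&(P[...,0]<.68)&(P[...,1]<-.16)&(P[...,1]>-.43)
    m=(roi&(sat<50)&(P[...,2]>.004)).astype(np.uint8)
    # bed corners: ray onto bed top z=.011 of dark/low sat region, hull
    c=max(cv2.findContours(m,cv2.RETR_EXTERNAL,cv2.CHAIN_APPROX_NONE)[0],key=cv2.contourArea)[:,0]
    W=np.array([ray(d,u,v,.011)[:2] for u,v in c])
    # front edge: pixels in W with x min per y bin
    fe=[];
    for y in np.arange(-.37,-.22,.006):
        q=W[abs(W[:,1]-y)<.003]
        if len(q):fe.append(q[q[:,0].argmin()])
    fe=np.array(fe);k=np.polyfit(fe[:,1],fe[:,0],1);print(n,"front edge yaw",np.degrees(-np.arctan(k[0])),"x at y=-.295",np.polyval(k,-.295),"resid",np.std(fe[:,0]-np.polyval(k,fe[:,1])))
    for sg in(1,-1):
        le=[]
        for x in np.arange(.49,.57,.006):
            q=W[abs(W[:,0]-x)<.003]
            if len(q):le.append(q[(sg*q[:,1]).argmax()])
        le=np.array(le)
        k=np.polyfit(le[:,0],le[:,1],1);print(" side",sg,np.degrees(np.arctan(k[0])),"y at x=.53",np.polyval(k,.53),np.std(le[:,1]-np.polyval(k,le[:,0])))
    z=P[...,2]
    q=P[roi&(P[...,0]>.565)&(z>.022)&(z<.05)]
    if len(q)>30:
        for _ in range(6):
            k=np.polyfit(q[:,1],q[:,0],1);r=q[:,0]-np.polyval(k,q[:,1]);q=q[abs(r)<max(.0025,2*r.std()*.6)]
        print(" panel face",len(q),np.degrees(-np.arctan(k[0])),np.polyval(k,-.295),r.std())
    # sink points
    b=(P[...,0]>.31)&(P[...,0]<.42)&(P[...,1]<-.2)&(P[...,1]>-.30)&(sat<50)&(z>.045)&(z<.066)
    q=P[b][:,:2]
    for a in(0,):
        r=cv2.minAreaRect((q*1000).astype(np.float32));print(" sink",r,len(q))
    # back-edge line of sink via mask + ray at z=.056
    v,u=np.nonzero(b);W=np.array([ray(d,i,j,.056)[:2] for i,j in zip(u,v)])
    print(" sink rays",cv2.minAreaRect((W*1000).astype(np.float32)))
    e=[]
    for y in np.arange(W[:,1].min()+.006,W[:,1].max()-.005,.003):
        w=W[abs(W[:,1]-y)<.0025]
        if len(w):e.append(w[w[:,0].argmax()])
    e=np.array(e);k=np.polyfit(e[:,1],e[:,0],1);print(" sink back yaw",np.degrees(-np.arctan(k[0])),np.polyval(k,-.25),np.std(e[:,0]-np.polyval(k,e[:,1])))
E
```

```text
top front edge yaw 5.21212767316501 x at y=-.295 0.5045852422301541 resid 0.0008210284101124482
 side 1 5.243346052723061 y at x=.53 -0.2001069827214964 0.000760823654184699
 side -1 -58.05848852050072 y at x=.53 -0.3685429921374392 0.03958421896360876
 panel face 75 5.462319228743677 0.5986988704526236 0.0005153856702436321
 sink ((361.2884826660156, -249.3796844482422), (50.1887321472168, 61.37862777709961), 0.9285076856613159) 202
 sink rays ((361.4383239746094, -249.59402465820312), (50.004638671875, 61.03474426269531), 0.6508943438529968)
 sink back yaw 4.906402114127356 0.38493667203084225 0.0006974195383901676
side front edge yaw 5.293042088760954 x at y=-.295 0.5007472451674347 resid 0.0006817460144824732
 side 1 5.509705289042995 y at x=.53 -0.20462173524415633 0.0011105908715218667
 side -1 -45.451866067031474 y at x=.53 -0.3877244339513106 0.03040148549628276
 panel face 310 5.677087080733897 0.5979648174824985 0.0008372328845990942
 sink ((359.7339172363281, -251.10855102539062), (49.479583740234375, 67.13143157958984), 2.732497215270996) 453
 sink rays ((359.68707275390625, -259.36114501953125), (51.05717086791992, 79.58394622802734), 2.558098316192627)
 sink back yaw 1.3645760368034046 0.38382159259089155 0.0008649081300660167
```

```bash
python3 - <<'E'
from h import *
t=dict(np.load("top0.npz"));s=dict(np.load("side0.npz"))
Q=np.vstack([pts(t).reshape(-1,3),pts(s).reshape(-1,3)])
print("max height cm; rows x, cols y from .7 down to -.5 step .05")
for x in np.arange(.2,.75,.05):
    r=[]
    for y in np.arange(.7,-.5,-.05):
        m=(abs(Q[:,0]-x)<.025)&(abs(Q[:,1]-y)<.025)&(Q[:,2]<.9)
        r.append("%3d"%(100*np.percentile(Q[m,2],99)) if m.sum()>3 else "  .")
    print("%.2f"%x," ".join(r))
E
```

```text
max height cm; rows x, cols y from .7 down to -.5 step .05
0.20  34  44  50  50  50 -74 -74 -74 -73 -74 -74 -74 -74 -74 -74 -74 -74 -74 -74   .   .   .   .   .
0.25   0  50  50   0   0   0   0   0   0   0   0   0   0   0   0   0   0   0   0   0   0   0   0   0
0.30   0   0   0   0   0   0   0   0   0   0   0   0   0   8   7   0   0   0   0   0   0   7   7   6
0.35   2   2   2   2   0   0   0   0   0   0   0   0   0   8   8   0   5   5   5   5   5   7   7   0
0.40   2   1   1   2   0   0   0   1   0   0   0   0   0   7   7  26  25   5   5   5   5   7   7   0
0.45   2   2   2   2   0   0   1   1   0   0   0   0   0   5   6  26  25   5   0   0   0   0   0   0
0.50   .   0   0   0   0   0   0   0   0   4   4   0   0   6  16  29  29  15   1   1   1   1   1   0
0.55   .   0   0   1   7   7   0   0   4   4   5   0   0   6  26  29  28  23   1   1   1   1   1   0
0.60   9   9   9   0   0   9   0   0   5   5   5   6   0   6  24   6  24   5   7   9   8   7   5   0
0.65  19  19  19  19   0   2   2   0   0   6   2   7   0   3   0   0   0   0   0   1   1   1   2   0
0.70  19  19  19  19   1   2   2  18  18  18  18  18  18  18  18  18  18   0   0   2   1   1   0   0
```

Request:
jog_arm --increments '[{"dx":1,"dy":-1,"dz":1,"az":0.115,"gripper":-1},{"dx":1,"dy":-1,"dz":1,"az":0.115,"gripper":-1},{"dx":1,"dy":-1,"dz":1,"az":0.115,"gripper":-1},{"dx":1,"dy":-1,"dz":1,"az":0.115,"gripper":-1},{"dx":1,"dy":-1,"dz":1,"az":0.115,"gripper":-1}]'

```text
$.increments[0]: bad value
```

Request:
jog_arm --increments '[{"dx":1,"dy":-1,"dz":0.5,"az":0.116,"gripper":-1},{"dx":1,"dy":-1,"dz":0.5,"az":0.116,"gripper":-1},{"dx":1,"dy":-1,"dz":0.5,"az":0.116,"gripper":-1},{"dx":1,"dy":-1,"dz":0.5,"az":0.116,"gripper":-1}]'

```text
$.increments[0]: bad value
```

Request:
jog_arm --increments '[{"dx":0.67,"dy":-1,"gripper":-1},{"dx":0.67,"dy":-1,"gripper":-1},{"dx":0.67,"dy":-1,"gripper":-1}]'

```text
$.increments[0]: bad value
```

Request:
jog_arm --increments '[{"dx":0.25,"dy":-1,"gripper":-1},{"dx":0.25,"dy":-1,"gripper":-1},{"dx":0.25,"dy":-1,"gripper":-1}]'

```text
$.increments[0]: bad value
```

Request:
jog_arm --increments '[{"dx":1,"dy":-1,"dz":1,"ax":0,"ay":0,"az":0.115,"gripper":-1},{"dx":1,"dy":-1,"dz":1,"ax":0,"ay":0,"az":0.115,"gripper":-1},{"dx":1,"dy":-1,"dz":1,"ax":0,"ay":0,"az":0.115,"gripper":-1},{"dx":1,"dy":-1,"dz":1,"ax":0,"ay":0,"az":0.115,"gripper":-1},{"dx":1,"dy":-1,"dz":1,"ax":0,"ay":0,"az":0.115,"gripper":-1}]'

```text
time: 0.6
eef_pos: [0.3025, 0.5292, 0.3812]
tcp_rot: [0.046, 0.999, 0.003, 0.003]
contact_force: [-0.3, -0.2, 0.1]
opening: 0.141
finger_force: 0.0
```

Request:
jog_arm --increments '[{"dx":1,"dy":-1,"dz":0.5,"ax":0,"ay":0,"az":0.116,"gripper":-1},{"dx":1,"dy":-1,"dz":0.5,"ax":0,"ay":0,"az":0.116,"gripper":-1},{"dx":1,"dy":-1,"dz":0.5,"ax":0,"ay":0,"az":0.116,"gripper":-1},{"dx":1,"dy":-1,"dz":0.5,"ax":0,"ay":0,"az":0.116,"gripper":-1}]'

```text
time: 1.0
eef_pos: [0.4206, 0.4093, 0.4364]
tcp_rot: [-0.046, 0.999, -0.0, -0.0]
contact_force: [0.5, 0.7, -0.6]
opening: 0.004
finger_force: 0.0
```

Request:
jog_arm --increments '[{"dx":0.67,"dy":-1,"dz":0,"ax":0,"ay":0,"az":0,"gripper":-1},{"dx":0.67,"dy":-1,"dz":0,"ax":0,"ay":0,"az":0,"gripper":-1},{"dx":0.67,"dy":-1,"dz":0,"ax":0,"ay":0,"az":0,"gripper":-1}]'

```text
time: 1.3
eef_pos: [0.5002, 0.2895, 0.4349]
tcp_rot: [-0.047, 0.999, -0.0, -0.001]
contact_force: [0.0, -0.4, 0.2]
opening: -0.0
finger_force: 0.0
```

Request:
jog_arm --increments '[{"dx":0.25,"dy":-1,"dz":0,"ax":0,"ay":0,"az":0,"gripper":-1},{"dx":0.25,"dy":-1,"dz":0,"ax":0,"ay":0,"az":0,"gripper":-1},{"dx":0.25,"dy":-1,"dz":0,"ax":0,"ay":0,"az":0,"gripper":-1}]'

```text
time: 1.6
eef_pos: [0.5301, 0.168, 0.4346]
tcp_rot: [-0.046, 0.999, -0.0, -0.001]
contact_force: [0.1, 0.6, 1.0]
opening: 0.002
finger_force: 0.0
```

Request:
jog_arm --increments '[{"dx":0,"dy":-1,"dz":0,"ax":0,"ay":0,"az":0,"gripper":-1},{"dx":0,"dy":-1,"dz":0,"ax":0,"ay":0,"az":0,"gripper":-1},{"dx":0,"dy":-1,"dz":0,"ax":0,"ay":0,"az":0,"gripper":-1}]'

```text
time: 1.9
eef_pos: [0.5294, 0.0481, 0.4347]
tcp_rot: [-0.046, 0.999, -0.0, -0.001]
contact_force: [1.2, 0.8, -0.1]
opening: 0.005
finger_force: 0.0
```

Request:
jog_arm --increments '[{"dx":0,"dy":-1,"dz":0,"ax":0,"ay":0,"az":0,"gripper":-1},{"dx":0,"dy":-1,"dz":0,"ax":0,"ay":0,"az":0,"gripper":-1},{"dx":0,"dy":-1,"dz":0,"ax":0,"ay":0,"az":0,"gripper":-1}]'

```text
time: 2.2
eef_pos: [0.5293, -0.072, 0.4345]
tcp_rot: [-0.046, 0.999, 0.0, -0.001]
contact_force: [-0.2, 0.4, -0.2]
opening: 0.001
finger_force: 0.0
```

Request:
jog_arm --increments '[{"dx":0,"dy":-1,"dz":0,"ax":0,"ay":0,"az":0,"gripper":-1},{"dx":0,"dy":-1,"dz":0,"ax":0,"ay":0,"az":0,"gripper":-1},{"dx":0,"dy":-1,"dz":0,"ax":0,"ay":0,"az":0,"gripper":-1}]'

```text
time: 2.5
eef_pos: [0.5293, -0.1922, 0.4342]
tcp_rot: [-0.046, 0.999, 0.0, -0.001]
contact_force: [-0.3, -0.4, -0.3]
opening: -0.003
finger_force: 0.0
```

Request:
jog_arm --increments '[{"dx":0.64,"dy":-0.93,"dz":0,"ax":0,"ay":0,"az":0,"gripper":-1},{"dx":0.64,"dy":-0.93,"dz":-0.2,"ax":0,"ay":0,"az":0,"gripper":-1},{"dx":0.64,"dy":-0.93,"dz":-1,"ax":0,"ay":0,"az":0,"gripper":-1},{"dx":0.64,"dy":-0.93,"dz":-1,"ax":0,"ay":0,"az":0,"gripper":-1},{"dx":0.64,"dy":-0.93,"dz":-1,"ax":0,"ay":0,"az":0,"gripper":-1}]'

```text
time: 3.0
eef_pos: [0.6047, -0.2999, 0.3063]
tcp_rot: [-0.047, 0.999, 0.005, -0.006]
contact_force: [-0.5, 0.5, -1.0]
opening: 0.001
finger_force: 0.0
```

Request:
jog_arm --increments '[{"dx":0,"dy":0,"dz":-1,"ax":0,"ay":0,"az":0,"gripper":-1},{"dx":0,"dy":0,"dz":-1,"ax":0,"ay":0,"az":0,"gripper":-1},{"dx":0,"dy":0,"dz":-1,"ax":0,"ay":0,"az":0,"gripper":-1}]'

```text
time: 3.3
eef_pos: [0.6045, -0.2983, 0.1909]
tcp_rot: [-0.047, 0.999, 0.003, -0.003]
contact_force: [-0.5, 0.4, 0.3]
opening: 0.003
finger_force: 0.0
```

Request:
jog_arm --increments '[{"dx":0,"dy":0,"dz":-0.3,"ax":0,"ay":0,"az":0,"gripper":-1},{"dx":0,"dy":0,"dz":-0.6,"ax":0,"ay":0,"az":0,"gripper":-1},{"dx":0,"dy":0,"dz":-0.78,"ax":0,"ay":0,"az":0,"gripper":-1},{"dx":0,"dy":0,"dz":-0.78,"ax":0,"ay":0,"az":0,"gripper":-1}]'

```text
time: 3.7
eef_pos: [0.6047, -0.2985, 0.0991]
tcp_rot: [-0.047, 0.999, 0.002, -0.003]
contact_force: [-0.6, 0.2, -0.0]
opening: -0.003
finger_force: 0.0
```

```bash
python3 - <<'E'
from h import *
st=get_state();print(st["eef_pos"],st["contact_force"])
s=cam("side");cv2.imwrite("pics/side1.png",cv2.resize(s["frame"][185:325,250:410],None,fx=4,fy=4,interpolation=cv2.INTER_CUBIC))
E
```

```text
[ 0.60469894 -0.29851553  0.09905462] [-0.61246174  0.17117072 -0.01148718]
```

View pics/side1.png

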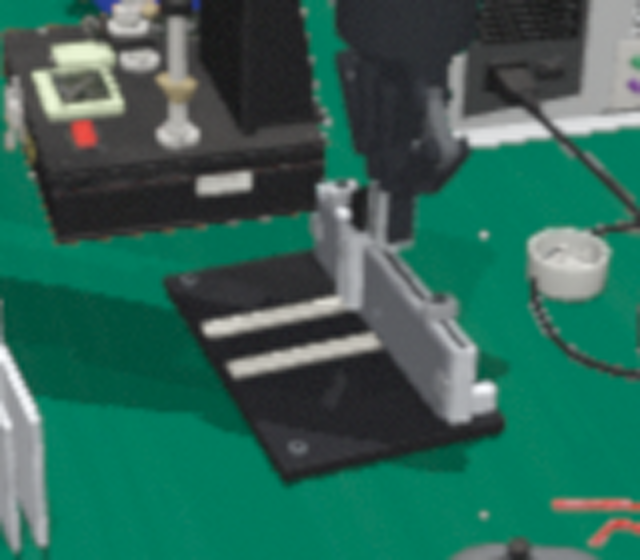

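The shut fingertips are just right of the black grip, at about (385,240) against the grip at (355,205). Now I'll push left along the rail.

Request:
jog_arm --increments '[{"dx":-0.005,"dy":0.05,"dz":0,"ax":0,"ay":0,"az":0,"gripper":-1},{"dx":-0.01,"dy":0.1,"dz":0,"ax":0,"ay":0,"az":0,"gripper":-1},{"dx":-0.014,"dy":0.15,"dz":0,"ax":0,"ay":0,"az":0,"gripper":-1},{"dx":-0.019,"dy":0.2,"dz":0,"ax":0,"ay":0,"az":0,"gripper":-1},{"dx":-0.019,"dy":0.2,"dz":0,"ax":0,"ay":0,"az":0,"gripper":-1}]'

```text
time: 4.25
eef_pos: [0.6052, -0.2767, 0.1047]
tcp_rot: [-0.047, 0.999, -0.001, 0.001]
contact_force: [1.4, -1.8, 2.7]
opening: -0.001
finger_force: 1.2
```

Request:
jog_arm --increments '[{"dx":-0.003,"dy":0.025,"dz":0,"ax":0,"ay":0,"az":0,"gripper":-1},{"dx":-0.003,"dy":0.025,"dz":0,"ax":0,"ay":0,"az":0,"gripper":-1}]'

```text
time: 4.45
eef_pos: [0.6041, -0.274, 0.1033]
tcp_rot: [-0.047, 0.999, -0.0, 0.0]
contact_force: [0.7, -2.0, 2.0]
opening: -0.001
finger_force: 1.3
```

Request:
jog_arm --increments '[{"dx":-0.003,"dy":0.025,"dz":0,"ax":0,"ay":0,"az":0,"gripper":-1},{"dx":-0.003,"dy":0.025,"dz":0,"ax":0,"ay":0,"az":0,"gripper":-1}]'

```text
time: 4.65
eef_pos: [0.6031, -0.2705, 0.1022]
tcp_rot: [-0.047, 0.999, 0.0, -0.0]
contact_force: [0.2, -1.6, 1.7]
opening: 0.003
finger_force: 1.0
```

Request:
jog_arm --increments '[{"dx":-0.003,"dy":0.03,"dz":0,"ax":0,"ay":0,"az":0,"gripper":-1},{"dx":-0.003,"dy":0.03,"dz":0,"ax":0,"ay":0,"az":0,"gripper":-1}]'

```text
time: 4.85
eef_pos: [0.6027, -0.2666, 0.1021]
tcp_rot: [-0.047, 0.999, 0.001, -0.001]
contact_force: [0.4, -1.7, 0.2]
opening: -0.001
finger_force: 0.8
```

Request:
jog_arm --increments '[{"dx":-0.003,"dy":0.03,"dz":0,"ax":0,"ay":0,"az":0,"gripper":-1},{"dx":-0.003,"dy":0.03,"dz":0,"ax":0,"ay":0,"az":0,"gripper":-1}]'

```text
time: 5.05
eef_pos: [0.6023, -0.2629, 0.1021]
tcp_rot: [-0.047, 0.999, 0.001, -0.001]
contact_force: [0.6, -0.5, 0.1]
opening: 0.001
finger_force: 0.7
```

Request:
jog_arm --increments '[{"dx":-0.003,"dy":0.03,"dz":0,"ax":0,"ay":0,"az":0,"gripper":-1},{"dx":-0.003,"dy":0.03,"dz":0,"ax":0,"ay":0,"az":0,"gripper":-1}]'

```text
time: 5.25
eef_pos: [0.6021, -0.2606, 0.1023]
tcp_rot: [-0.047, 0.999, -0.001, -0.0]
contact_force: [0.3, -6.0, -3.1]
opening: 0.002
finger_force: 2.6
```

Request:
jog_arm --increments '[{"dx":-0.003,"dy":0.03,"dz":0,"ax":0,"ay":0,"az":0,"gripper":-1},{"dx":-0.003,"dy":0.03,"dz":0,"ax":0,"ay":0,"az":0,"gripper":-1},{"dx":-0.003,"dy":0.03,"dz":0,"ax":0,"ay":0,"az":0,"gripper":-1}]'

```text
time: 5.55
eef_pos: [0.6021, -0.2602, 0.1025]
tcp_rot: [-0.047, 0.999, -0.004, 0.001]
contact_force: [1.6, -12.7, -5.1]
opening: -0.0
finger_force: 6.3
```

The stop is at its end: the force climbed to 12.7 N with no further motion. I'll back off and re-measure.

Request:
jog_arm --increments '[{"dx":0.02,"dy":-0.25,"dz":0,"ax":0,"ay":0,"az":0,"gripper":-1},{"dx":0.02,"dy":-0.4,"dz":0.4,"ax":0,"ay":0,"az":0,"gripper":-1},{"dx":-0.2,"dy":-1,"dz":1,"ax":0,"ay":0,"az":0,"gripper":1},{"dx":-0.2,"dy":-1,"dz":1,"ax":0,"ay":0,"az":0,"gripper":1},{"dx":-0.2,"dy":-1,"dz":1,"ax":0,"ay":0,"az":0,"gripper":1},{"dx":-0.2,"dy":-1,"dz":1,"ax":0,"ay":0,"az":0,"gripper":1}]'

```text
time: 6.15
eef_pos: [0.5779, -0.377, 0.224]
tcp_rot: [-0.046, 0.999, -0.0, 0.001]
contact_force: [-0.3, 0.1, -0.4]
opening: 0.681
finger_force: 0.0
```

```bash
python3 - <<'E'
from h import *
print(get_state()["eef_pos"],get_state()["contact_force"])
th=np.radians(5.4);R=np.array([[np.cos(th),-np.sin(th)],[np.sin(th),np.cos(th)]]);o=np.array([.5682,-.2989])
for n in("top","side"):
    d=cam(n);P=pts(d);f=d["frame"].astype(int);sat=f.max(2)-f.min(2);z=P[...,2];J=(P[...,:2]-o)@R*1000
    for nm,lo,hi in(("grip",.084,.097),("saddle",.061,.071)):
        m=(sat<60)&(z>lo)&(z<hi)&(abs(J[...,0]-40)<25)&(J[...,1]>20)&(J[...,1]<90);q=J[m]
        print(n,nm,len(q),q.min(0).round(1),q.max(0).round(1),np.median(q,0).round(1)) if len(q) else print(nm,0)
    # tab face seen in front of panel, and white strips / bed ends
    m=(z>.02)&(z<.055)&(J[...,0]>17)&(J[...,0]<27)&(abs(J[...,1]-50)<30);q=J[m]
    if len(q):print(n,"tab",len(q),q.min(0).round(1),q.max(0).round(1))
    m=(z>.045)&(z<.062)&(J[...,0]>29)&(J[...,0]<50)&(abs(J[...,1])<110);q=J[m];print(n,"rail ends y",q[:,1].min().round(1),q[:,1].max().round(1))
    m=(z>.006)&(z<.016)&(abs(J[...,0]+30)<25)&(abs(J[...,1])<110)&(sat<50);q=J[m];print(n,"bed y",np.percentile(q[:,1],[.5,99.5]).round(1))
E
```

```text
[ 0.57786657 -0.37699084  0.223985  ] [-0.27754202  0.1109955  -0.3555684 ]
top grip 59 [26.1 48.8] [49.9 66. ] [38.4 58. ]
top saddle 51 [22.1 27.2] [48.7 81.7] [37.1 70.5]
top tab 9 [22.1 48.4] [24.4 65.9]
top rail ends y -50.7 98.3
top bed y [-95.9 103.1]
side grip 52 [24.8 44.8] [48.9 61.7] [37.  50.3]
side saddle 60 [21.2 43.1] [50.  80.2] [29.8 48.6]
side tab 58 [19.2 44.4] [27.  64.6]
side rail ends y -95.4 94.7
side bed y [-99.5  98.5]
```

Request:
jog_arm --increments '[{"dx":-1,"dy":0.5,"dz":0,"ax":0,"ay":0,"az":0,"gripper":1},{"dx":-1,"dy":0.5,"dz":0,"ax":0,"ay":0,"az":0,"gripper":1},{"dx":-1,"dy":0.5,"dz":0,"ax":0,"ay":0,"az":0,"gripper":1},{"dx":-1,"dy":0.5,"dz":0,"ax":0,"ay":0,"az":0,"gripper":1}]'

```text
time: 6.65
eef_pos: [0.4543, -0.3114, 0.2183]
tcp_rot: [-0.048, 0.999, 0.004, -0.003]
contact_force: [-0.0, -0.3, -1.1]
opening: 1.005
finger_force: 0.0
```

Request:
jog_arm --increments '[{"dx":-0.84,"dy":0.55,"dz":0,"ax":0,"ay":0,"az":0,"gripper":1},{"dx":-0.84,"dy":0.55,"dz":0,"ax":0,"ay":0,"az":0,"gripper":1},{"dx":-0.84,"dy":0.55,"dz":-0.5,"ax":0,"ay":0,"az":0,"gripper":1},{"dx":-0.84,"dy":0.55,"dz":-0.9,"ax":0,"ay":0,"az":0,"gripper":1},{"dx":-0.84,"dy":0.55,"dz":-0.9,"ax":0,"ay":0,"az":0,"gripper":1}]'

```text
time: 7.15
eef_pos: [0.354, -0.2456, 0.1087]
tcp_rot: [-0.048, 0.999, 0.005, -0.004]
contact_force: [-0.7, 0.9, -1.3]
opening: 0.998
finger_force: 0.0
```

```bash
python3 - <<'E'
from h import *
st=get_state();print(st["eef_pos"],st["opening"],st["qpos"])
s=cam("side");cv2.imwrite("pics/side2.png",cv2.resize(s["frame"][180:320,170:330],None,fx=4,fy=4,interpolation=cv2.INTER_CUBIC))
E
```

```text
[ 0.35401666 -0.24559368  0.10867248] 0.9984170058932681 [-8.43101115e-01 -7.31980315e-02  2.26344731e+00  4.92889184e-04
  9.64308356e-01 -2.50941683e+00]
```

View pics/side2.png

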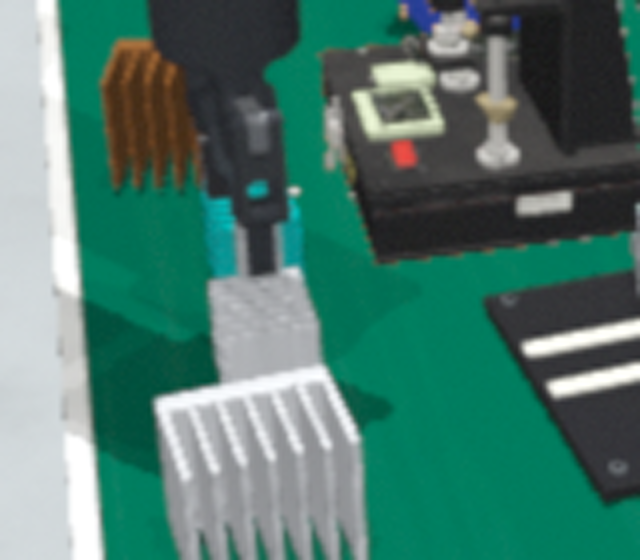

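The open jaws are over the small silver sink, with the near fingertip at (262,270) in the crop. Descending to grasp.

Request:
jog_arm --increments '[{"dx":0.025,"dy":-0.045,"dz":0,"ax":0,"ay":0,"az":0,"gripper":1},{"dx":0.025,"dy":-0.045,"dz":-0.15,"ax":0,"ay":0,"az":0,"gripper":1},{"dx":0.025,"dy":-0.045,"dz":-0.3,"ax":0,"ay":0,"az":0,"gripper":1},{"dx":0.025,"dy":-0.045,"dz":-0.49,"ax":0,"ay":0,"az":0,"gripper":1},{"dx":0.025,"dy":-0.045,"dz":-0.49,"ax":0,"ay":0,"az":0,"gripper":1}]'

```text
time: 7.7
eef_pos: [0.3609, -0.2564, 0.0557]
tcp_rot: [-0.047, 0.999, 0.001, -0.0]
contact_force: [-0.4, -0.1, 0.5]
opening: 0.994
finger_force: 0.0
```

Request:
jog_arm --increments '[{"dx":0,"dy":0,"dz":0,"ax":0,"ay":0,"az":0,"gripper":-1},{"dx":0,"dy":0,"dz":0,"ax":0,"ay":0,"az":0,"gripper":-1},{"dx":0,"dy":0,"dz":0,"ax":0,"ay":0,"az":0,"gripper":-1},{"dx":0,"dy":0,"dz":0,"ax":0,"ay":0,"az":0,"gripper":-1},{"dx":0,"dy":0,"dz":0,"ax":0,"ay":0,"az":0,"gripper":-1}]' --force 45

```text
time: 8.2
eef_pos: [0.3617, -0.2573, 0.0581]
tcp_rot: [-0.047, 0.999, -0.002, 0.002]
contact_force: [0.1, 0.4, 6.2]
opening: 0.718
finger_force: 51.0
```

Request:
jog_arm --increments '[{"dx":0,"dy":0,"dz":0.2,"ax":0,"ay":0,"az":0,"gripper":-1},{"dx":0,"dy":0,"dz":0.4,"ax":0,"ay":0,"az":0,"gripper":-1},{"dx":0,"dy":0,"dz":0.6,"ax":0,"ay":0,"az":0,"gripper":-1},{"dx":0.3,"dy":-0.05,"dz":0.6,"ax":0,"ay":0,"az":0,"gripper":-1},{"dx":0.6,"dy":-0.1,"dz":0.6,"ax":0,"ay":0,"az":0,"gripper":-1},{"dx":0.9,"dy":-0.15,"dz":0.6,"ax":0,"ay":0,"az":0,"gripper":-1},{"dx":0.9,"dy":-0.15,"dz":0.6,"ax":0,"ay":0,"az":0,"gripper":-1}]'

```text
time: 8.9
eef_pos: [0.4716, -0.2749, 0.1286]
tcp_rot: [-0.048, 0.999, -0.001, 0.002]
contact_force: [-0.2, 0.1, -2.5]
opening: 0.716
finger_force: 50.9
```

```bash
python3 - <<'E'
from h import *
st=get_state();print(st["eef_pos"],st["opening"],st["contact_force"],st["finger_force"])
s=cam("side");cv2.imwrite("pics/side3.png",cv2.resize(s["frame"][160:320,200:400],None,fx=3.5,fy=3.5,interpolation=cv2.INTER_CUBIC))
P=pts(s);f=s["frame"].astype(int);sat=f.max(2)-f.min(2)
print(P[275,270])
E
```

```text
[ 0.47159557 -0.27494101  0.12860469] 0.7162902848035132 [-0.22530316  0.14159969 -2.54460276] 50.91659367084503
[ 0.43412592 -0.26503635 -0.00084109]
```

View pics/side3.png

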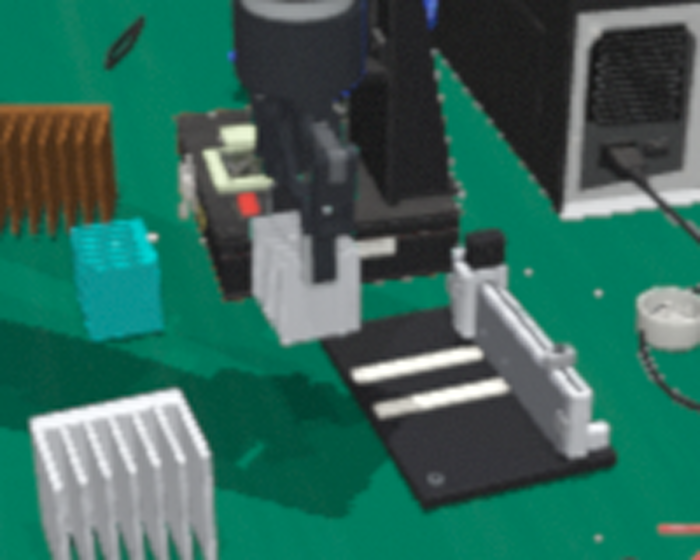

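Request:
jog_arm --increments '[{"dx":0.4,"dy":-0.07,"dz":0,"ax":0,"ay":0,"az":0,"gripper":-1},{"dx":0.74,"dy":-0.14,"dz":0,"ax":0,"ay":0,"az":0,"gripper":-1},{"dx":0.74,"dy":-0.14,"dz":0,"ax":0,"ay":0,"az":0,"gripper":-1},{"dx":0.74,"dy":-0.14,"dz":-0.12,"ax":0,"ay":0,"az":0,"gripper":-1},{"dx":0.74,"dy":-0.14,"dz":-0.24,"ax":0,"ay":0,"az":0,"gripper":-1},{"dx":0.74,"dy":-0.14,"dz":-0.36,"ax":0,"ay":0,"az":0,"gripper":-1},{"dx":0.74,"dy":-0.14,"dz":-0.4,"ax":0,"ay":0,"az":0,"gripper":-1},{"dx":0.74,"dy":-0.14,"dz":-0.4,"ax":0,"ay":0,"az":0,"gripper":-1}]'

```text
time: 9.75
eef_pos: [0.5554, -0.2899, 0.0779]
tcp_rot: [-0.047, 0.999, 0.001, -0.002]
contact_force: [0.2, -1.0, -2.2]
opening: 0.712
finger_force: 50.9
```

```bash
cat > look.py <<'E'
from h import *
import sys
st=get_state();print(st["eef_pos"],st["tcp_rot"].round(4),st["contact_force"],st["wrist_torque"].round(2))
s=cam("side");t=cam("top")
a=cv2.resize(s["frame"][205:285,290:390],None,fx=5,fy=5,interpolation=cv2.INTER_CUBIC)
b=cv2.resize(t["frame"][195:265,290:345],None,fx=5,fy=5,interpolation=cv2.INTER_CUBIC)
c=np.zeros((400,775,3),np.uint8);c[:,:500]=a;c[:350,500:]=b
cv2.imwrite(f"pics/{sys.argv[1]}.png",c)
E
python3 look.py near1
```

```text
[ 0.55539921 -0.28989951  0.07794283] [-0.0468  0.9989  0.0012 -0.0015] [ 0.1595873  -0.97780609 -2.22765473] [-0.04  0.05  0.02]
```

View pics/near1.png

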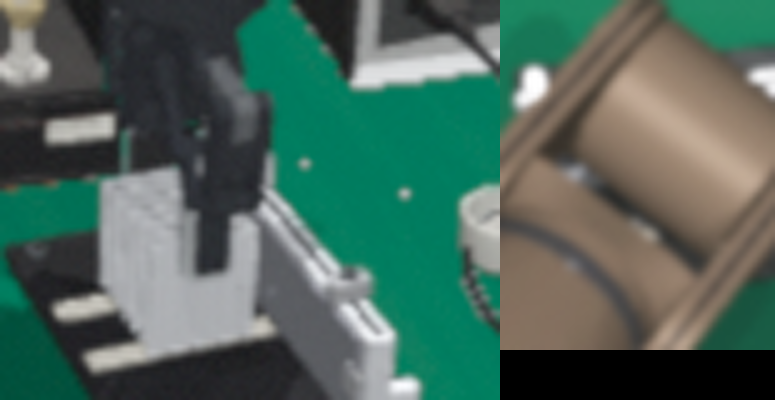

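The sink is upright over both glide strips, with its back a bit short of the panel. Lowering onto the strips.

Request:
jog_arm --increments '[{"dx":0,"dy":0,"dz":-0.03,"ax":0,"ay":0,"az":0,"gripper":-1},{"dx":0,"dy":0,"dz":-0.05,"ax":0,"ay":0,"az":0,"gripper":-1},{"dx":0,"dy":0,"dz":-0.05,"ax":0,"ay":0,"az":0,"gripper":-1}]'

```text
time: 10.15
eef_pos: [0.5569, -0.2905, 0.0738]
tcp_rot: [-0.047, 0.999, 0.0, -0.0]
contact_force: [-0.2, -1.0, -1.9]
opening: 0.719
finger_force: 50.9
```

Request:
jog_arm --increments '[{"dx":0,"dy":0,"dz":-0.02,"ax":0,"ay":0,"az":0,"gripper":-1},{"dx":0,"dy":0,"dz":-0.02,"ax":0,"ay":0,"az":0,"gripper":-1}]'

```text
time: 10.35
eef_pos: [0.5569, -0.2905, 0.0712]
tcp_rot: [-0.047, 0.999, 0.0, -0.0]
contact_force: [0.3, 0.2, -3.6]
opening: 0.713
finger_force: 50.9
```

Request:
jog_arm --increments '[{"dx":0,"dy":0,"dz":-0.015,"ax":0,"ay":0,"az":0,"gripper":-1},{"dx":0,"dy":0,"dz":-0.015,"ax":0,"ay":0,"az":0,"gripper":-1}]'

```text
time: 10.55
eef_pos: [0.5573, -0.2909, 0.0702]
tcp_rot: [-0.047, 0.999, -0.0, 0.0]
contact_force: [-0.2, 1.0, -1.2]
opening: 0.714
finger_force: 51.1
```

Request:
jog_arm --increments '[{"dx":0,"dy":0,"dz":-0.01,"ax":0,"ay":0,"az":0,"gripper":-1},{"dx":0,"dy":0,"dz":-0.01,"ax":0,"ay":0,"az":0,"gripper":-1}]'

```text
time: 10.75
eef_pos: [0.5579, -0.2912, 0.0702]
tcp_rot: [-0.047, 0.999, -0.001, 0.001]
contact_force: [-0.3, 0.3, 5.3]
opening: 0.713
finger_force: 51.8
```

Request:
jog_arm --increments '[{"dx":0.03,"dy":0.003,"dz":0.008,"ax":0,"ay":0,"az":0,"gripper":-1},{"dx":0.06,"dy":0.006,"dz":0.008,"ax":0,"ay":0,"az":0,"gripper":-1},{"dx":0.085,"dy":0.008,"dz":0.008,"ax":0,"ay":0,"az":0,"gripper":-1},{"dx":0.085,"dy":0.008,"dz":0.008,"ax":0,"ay":0,"az":0,"gripper":-1}]'

```text
time: 11.15
eef_pos: [0.5683, -0.29, 0.0702]
tcp_rot: [-0.047, 0.999, -0.001, 0.001]
contact_force: [1.9, -1.2, 3.7]
opening: 0.717
finger_force: 51.8
```

Request:
jog_arm --increments '[{"dx":-0.002,"dy":0.02,"dz":0,"ax":0,"ay":0,"az":0,"gripper":-1},{"dx":-0.003,"dy":0.035,"dz":0,"ax":0,"ay":0,"az":0,"gripper":-1},{"dx":-0.003,"dy":0.035,"dz":0,"ax":0,"ay":0,"az":0,"gripper":-1}]'

```text
time: 11.45
eef_pos: [0.5674, -0.2857, 0.0702]
tcp_rot: [-0.047, 0.999, -0.001, 0.001]
contact_force: [0.3, -1.0, 5.0]
opening: 0.716
finger_force: 51.9
```

Request:
jog_arm --increments '[{"dx":-0.001,"dy":0.015,"dz":0,"ax":0,"ay":0,"az":0,"gripper":-1},{"dx":-0.001,"dy":0.015,"dz":0,"ax":0,"ay":0,"az":0,"gripper":-1}]'

```text
time: 11.65
eef_pos: [0.5672, -0.2839, 0.0702]
tcp_rot: [-0.047, 0.999, -0.001, 0.001]
contact_force: [-0.0, -1.3, 5.8]
opening: 0.714
finger_force: 51.9
```

Request:
jog_arm --increments '[{"dx":-0.001,"dy":0.015,"dz":0.01,"ax":0,"ay":0,"az":0,"gripper":-1},{"dx":-0.001,"dy":0.015,"dz":0.01,"ax":0,"ay":0,"az":0,"gripper":-1}]'

```text
time: 11.85
eef_pos: [0.5666, -0.2826, 0.0702]
tcp_rot: [-0.047, 0.999, -0.001, 0.001]
contact_force: [2.2, -5.4, 0.4]
opening: 0.714
finger_force: 51.3
```

Request:
jog_arm --increments '[{"dx":-0.001,"dy":0.015,"dz":0,"ax":0,"ay":0,"az":0,"gripper":-1},{"dx":-0.001,"dy":0.015,"dz":0,"ax":0,"ay":0,"az":0,"gripper":-1}]'

```text
time: 12.05
eef_pos: [0.5666, -0.2825, 0.0703]
tcp_rot: [-0.047, 0.999, -0.003, 0.001]
contact_force: [1.7, -9.5, -1.4]
opening: 0.712
finger_force: 51.0
```

Request:
jog_arm --increments '[{"dx":-0.001,"dy":0.015,"dz":0,"ax":0,"ay":0,"az":0,"gripper":-1},{"dx":-0.001,"dy":0.015,"dz":0,"ax":0,"ay":0,"az":0,"gripper":-1}]'

```text
time: 12.25
eef_pos: [0.5666, -0.2823, 0.0705]
tcp_rot: [-0.047, 0.999, -0.005, 0.002]
contact_force: [1.8, -13.1, -3.6]
opening: 0.714
finger_force: 50.9
```

Request:
jog_arm --increments '[{"dx":0.003,"dy":-0.033,"dz":-0.015,"ax":0,"ay":0,"az":0,"gripper":-1},{"dx":0.003,"dy":-0.033,"dz":-0.015,"ax":0,"ay":0,"az":0,"gripper":-1}]'

```text
time: 12.45
eef_pos: [0.5671, -0.2833, 0.0702]
tcp_rot: [-0.047, 0.999, -0.001, 0.001]
contact_force: [-0.7, -1.6, 6.2]
opening: 0.71
finger_force: 52.3
```

Request:
jog_arm --increments '[{"dx":0.015,"dy":0.0015,"dz":0,"ax":0,"ay":0,"az":0,"gripper":-1},{"dx":0.03,"dy":0.003,"dz":0,"ax":0,"ay":0,"az":0,"gripper":-1},{"dx":0.03,"dy":0.003,"dz":0,"ax":0,"ay":0,"az":0,"gripper":-1}]'

```text
time: 12.75
eef_pos: [0.5705, -0.2824, 0.0702]
tcp_rot: [-0.047, 0.999, -0.001, 0.0]
contact_force: [-2.7, -1.0, 9.1]
opening: 0.713
finger_force: 52.4
```

Request:
jog_arm --increments '[{"dx":0.015,"dy":0.0015,"dz":0,"ax":0,"ay":0,"az":0,"gripper":-1},{"dx":0.015,"dy":0.0015,"dz":0,"ax":0,"ay":0,"az":0,"gripper":-1}]'

```text
time: 12.95
eef_pos: [0.5721, -0.2822, 0.0701]
tcp_rot: [-0.047, 0.999, -0.001, -0.0]
contact_force: [-2.3, -2.5, 8.8]
opening: 0.713
finger_force: 52.5
```

Request:
jog_arm --increments '[{"dx":0.015,"dy":0.0015,"dz":0.012,"ax":0,"ay":0,"az":0,"gripper":-1},{"dx":0.015,"dy":0.0015,"dz":0.012,"ax":0,"ay":0,"az":0,"gripper":-1}]'

```text
time: 13.15
eef_pos: [0.5722, -0.2822, 0.0702]
tcp_rot: [-0.047, 0.999, -0.0, -0.002]
contact_force: [-5.5, -3.4, 6.1]
opening: 0.712
finger_force: 52.2
```

Request:
jog_arm --increments '[{"dx":0.015,"dy":0.0015,"dz":0,"ax":0,"ay":0,"az":0,"gripper":-1},{"dx":0.015,"dy":0.0015,"dz":0,"ax":0,"ay":0,"az":0,"gripper":-1}]'

```text
time: 13.35
eef_pos: [0.5723, -0.2822, 0.0703]
tcp_rot: [-0.047, 0.999, 0.0, -0.005]
contact_force: [-12.2, -3.2, 8.8]
opening: 0.713
finger_force: 52.6
```

Request:
jog_arm --increments '[{"dx":0.015,"dy":0.0015,"dz":0,"ax":0,"ay":0,"az":0,"gripper":-1},{"dx":0.015,"dy":0.0015,"dz":0,"ax":0,"ay":0,"az":0,"gripper":-1}]'

```text
time: 13.55
eef_pos: [0.5724, -0.2822, 0.0703]
tcp_rot: [-0.047, 0.999, 0.001, -0.007]
contact_force: [-17.4, -3.7, 12.6]
opening: 0.715
finger_force: 53.0
```

Request:
jog_arm --increments '[{"dx":-0.036,"dy":-0.003,"dz":0.015,"ax":0,"ay":0,"az":0,"gripper":-1},{"dx":-0.036,"dy":-0.003,"dz":0.015,"ax":0,"ay":0,"az":0,"gripper":-1}]'

```text
time: 13.75
eef_pos: [0.5715, -0.2823, 0.0708]
tcp_rot: [-0.047, 0.999, -0.001, -0.001]
contact_force: [-1.7, -6.3, -1.7]
opening: 0.711
finger_force: 51.2
```

Request:
jog_arm --increments '[{"dx":0.01,"dy":-0.01,"dz":-0.012,"ax":0,"ay":0,"az":0,"gripper":-1},{"dx":0.01,"dy":-0.01,"dz":-0.012,"ax":0,"ay":0,"az":0,"gripper":-1}]'

```text
time: 13.95
eef_pos: [0.5723, -0.2824, 0.0702]
tcp_rot: [-0.047, 0.999, 0.001, -0.003]
contact_force: [-8.3, -2.2, 6.0]
opening: 0.713
finger_force: 52.2
```

Request:
jog_arm --increments '[{"dx":0,"dy":0,"dz":0,"ax":0,"ay":0,"az":0,"gripper":1},{"dx":0,"dy":0,"dz":0,"ax":0,"ay":0,"az":0,"gripper":1},{"dx":0,"dy":0,"dz":0,"ax":0,"ay":0,"az":0,"gripper":1},{"dx":0,"dy":0,"dz":0,"ax":0,"ay":0,"az":0,"gripper":1}]'

```text
time: 14.35
eef_pos: [0.5744, -0.2821, 0.0702]
tcp_rot: [-0.047, 0.999, 0.0, -0.0]
contact_force: [-0.8, -0.8, 0.5]
opening: 1.003
finger_force: 0.0
```

Request:
jog_arm --increments '[{"dx":0,"dy":0,"dz":0.2,"ax":0,"ay":0,"az":0,"gripper":1},{"dx":0,"dy":0,"dz":0.5,"ax":0,"ay":0,"az":0,"gripper":1},{"dx":-0.1,"dy":-0.01,"dz":0.8,"ax":0,"ay":0,"az":0,"gripper":1},{"dx":-0.46,"dy":-0.043,"dz":0.8,"ax":0.008,"ay":-0.089,"az":0,"gripper":-1},{"dx":-0.46,"dy":-0.043,"dz":0.8,"ax":0.008,"ay":-0.089,"az":0,"gripper":-1},{"dx":-0.46,"dy":-0.043,"dz":0.8,"ax":0.008,"ay":-0.089,"az":0,"gripper":-1},{"dx":-0.46,"dy":-0.043,"dz":0.8,"ax":0.008,"ay":-0.089,"az":0,"gripper":-1}]'

```text
time: 15.05
eef_pos: [0.5202, -0.2885, 0.1676]
tcp_rot: [-0.047, 0.996, 0.002, 0.071]
contact_force: [-0.6, -0.0, 0.6]
opening: 0.327
finger_force: 0.0
```

Request:
jog_arm --increments '[{"dx":0,"dy":0,"dz":0,"ax":0,"ay":0,"az":0,"gripper":-1},{"dx":0,"dy":0,"dz":0,"ax":0,"ay":0,"az":0,"gripper":-1},{"dx":0,"dy":0,"dz":0,"ax":0,"ay":0,"az":0,"gripper":-1}]'

```text
time: 15.35
eef_pos: [0.5202, -0.288, 0.1668]
tcp_rot: [-0.047, 0.996, 0.003, 0.07]
contact_force: [-0.2, 0.1, -0.3]
opening: -0.001
finger_force: 0.0
```

```bash
python3 look.py near2
```

```text
[ 0.52016754 -0.28803967  0.16682695] [-0.0473  0.9964  0.0029  0.0702] [-0.16432931  0.115114   -0.25534351] [ 0.03  0.07 -0.01]
```

View pics/near2.png

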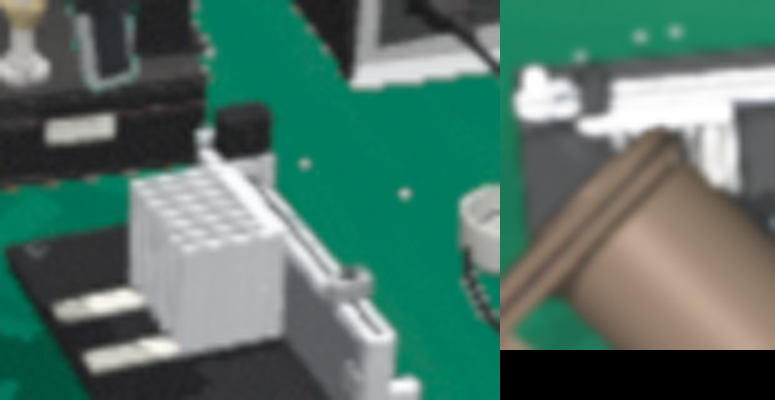

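The sink stands upright, back on the panel and left side at the stop. Lowering the shut fingers in front of the fins.

Request:
jog_arm --increments '[{"dx":0,"dy":0,"dz":-0.3,"ax":0,"ay":0,"az":0,"gripper":-1},{"dx":0,"dy":0,"dz":-0.6,"ax":0,"ay":0,"az":0,"gripper":-1},{"dx":0,"dy":0,"dz":-0.9,"ax":0,"ay":0,"az":0,"gripper":-1},{"dx":0,"dy":0,"dz":-0.9,"ax":0,"ay":0,"az":0,"gripper":-1}]'

```text
time: 15.85
eef_pos: [0.5159, -0.2849, 0.0528]
tcp_rot: [-0.047, 0.997, 0.007, 0.066]
contact_force: [-0.1, 0.7, -0.6]
opening: 0.002
finger_force: 0.0
```

Request:
jog_arm --increments '[{"dx":0.03,"dy":0.003,"dz":0,"ax":0,"ay":0,"az":0,"gripper":-1},{"dx":0.06,"dy":0.006,"dz":0,"ax":0,"ay":0,"az":0,"gripper":-1},{"dx":0.06,"dy":0.006,"dz":0,"ax":0,"ay":0,"az":0,"gripper":-1}]'

```text
time: 16.15
eef_pos: [0.5285, -0.2884, 0.0617]
tcp_rot: [-0.047, 0.996, 0.001, 0.072]
contact_force: [-0.5, -0.3, 0.6]
opening: -0.0
finger_force: 0.0
```

Request:
jog_arm --increments '[{"dx":0.02,"dy":0.002,"dz":0,"ax":0,"ay":0,"az":0,"gripper":-1},{"dx":0.02,"dy":0.002,"dz":0,"ax":0,"ay":0,"az":0,"gripper":-1}]'

```text
time: 16.35
eef_pos: [0.5296, -0.2873, 0.06]
tcp_rot: [-0.047, 0.996, 0.002, 0.071]
contact_force: [-0.8, -0.0, 0.8]
opening: 0.003
finger_force: 0.0
```

Request:
jog_arm --increments '[{"dx":0.015,"dy":0.0015,"dz":0,"ax":0,"ay":0,"az":0,"gripper":-1},{"dx":0.015,"dy":0.0015,"dz":0,"ax":0,"ay":0,"az":0,"gripper":-1},{"dx":0.015,"dy":0.0015,"dz":0,"ax":0,"ay":0,"az":0,"gripper":-1}]'

```text
time: 16.65
eef_pos: [0.5306, -0.2867, 0.0587]
tcp_rot: [-0.047, 0.996, 0.003, 0.07]
contact_force: [0.7, 0.2, 0.2]
opening: 0.001
finger_force: 0.0
```

Request:
jog_arm --increments '[{"dx":0.015,"dy":0.0015,"dz":0,"ax":0,"ay":0,"az":0,"gripper":-1},{"dx":0.015,"dy":0.0015,"dz":0,"ax":0,"ay":0,"az":0,"gripper":-1},{"dx":0.015,"dy":0.0015,"dz":0,"ax":0,"ay":0,"az":0,"gripper":-1}]'

```text
time: 16.95
eef_pos: [0.5324, -0.2866, 0.0586]
tcp_rot: [-0.047, 0.996, 0.003, 0.07]
contact_force: [-0.2, -0.3, 0.6]
opening: -0.004
finger_force: 0.0
```

Request:
jog_arm --increments '[{"dx":0.015,"dy":0.0015,"dz":0,"ax":0,"ay":0,"az":0,"gripper":-1},{"dx":0.015,"dy":0.0015,"dz":0,"ax":0,"ay":0,"az":0,"gripper":-1},{"dx":0.015,"dy":0.0015,"dz":0,"ax":0,"ay":0,"az":0,"gripper":-1}]'

```text
time: 17.25
eef_pos: [0.5342, -0.2864, 0.0587]
tcp_rot: [-0.047, 0.996, 0.003, 0.07]
contact_force: [0.4, -0.0, 0.1]
opening: 0.0
finger_force: 0.0
```

Request:
jog_arm --increments '[{"dx":0.015,"dy":0.0015,"dz":0,"ax":0,"ay":0,"az":0,"gripper":-1},{"dx":0.015,"dy":0.0015,"dz":0,"ax":0,"ay":0,"az":0,"gripper":-1},{"dx":0.015,"dy":0.0015,"dz":0,"ax":0,"ay":0,"az":0,"gripper":-1}]'

```text
time: 17.55
eef_pos: [0.5353, -0.2864, 0.0585]
tcp_rot: [-0.047, 0.996, 0.003, 0.069]
contact_force: [-4.9, -1.6, 1.3]
opening: -0.002
finger_force: 3.9
```

Request:
jog_arm --increments '[{"dx":0.015,"dy":0.0015,"dz":0,"ax":0,"ay":0,"az":0,"gripper":-1},{"dx":0.015,"dy":0.0015,"dz":0,"ax":0,"ay":0,"az":0,"gripper":-1},{"dx":0.015,"dy":0.0015,"dz":0,"ax":0,"ay":0,"az":0,"gripper":-1}]'

```text
time: 17.85
eef_pos: [0.5357, -0.2864, 0.0584]
tcp_rot: [-0.048, 0.997, 0.003, 0.067]
contact_force: [-11.2, -1.8, 6.1]
opening: -0.001
finger_force: 6.9
```

Request:
jog_arm --increments '[{"dx":0.015,"dy":0.0015,"dz":0,"ax":0,"ay":0,"az":0,"gripper":-1},{"dx":0.015,"dy":0.0015,"dz":0,"ax":0,"ay":0,"az":0,"gripper":-1},{"dx":0.015,"dy":0.0015,"dz":0,"ax":0,"ay":0,"az":0,"gripper":-1}]'

```text
time: 18.15
eef_pos: [0.5359, -0.2864, 0.0584]
tcp_rot: [-0.048, 0.997, 0.004, 0.065]
contact_force: [-16.6, -3.6, 9.1]
opening: 0.001
finger_force: 10.0
```

Request:
jog_arm --increments '[{"dx":-0.009,"dy":-0.001,"dz":0.01,"ax":0,"ay":0,"az":0,"gripper":-1},{"dx":-0.009,"dy":-0.001,"dz":0.01,"ax":0,"ay":0,"az":0,"gripper":-1},{"dx":-0.009,"dy":-0.001,"dz":0.01,"ax":0,"ay":0,"az":0,"gripper":-1},{"dx":-0.009,"dy":-0.001,"dz":0.01,"ax":0,"ay":0,"az":0,"gripper":-1},{"dx":-0.009,"dy":-0.001,"dz":0.01,"ax":0,"ay":0,"az":0,"gripper":-1}]'

```text
time: 18.65
eef_pos: [0.5357, -0.2863, 0.0586]
tcp_rot: [-0.048, 0.997, 0.004, 0.067]
contact_force: [-11.1, -4.4, 2.2]
opening: -0.003
finger_force: 7.3
```

```bash
python3 look.py near3; python3 - <<'E'
from h import *
a=[]
for i in range(8):
    a.append(get_state()["contact_force"]);imaging.read_camera("side")
print(np.mean(a,0),np.std(a,0))
E
```

```text
[ 0.53570282 -0.2863092   0.05859885] [-0.0476  0.9966  0.0035  0.0667] [-11.05884416  -4.37793885   2.17826197] [-0.66  1.78 -0.06]
[-10.50713892  -3.88177329   1.61807286] [0.34710022 0.32062923 0.46680793]
```

View pics/near3.png

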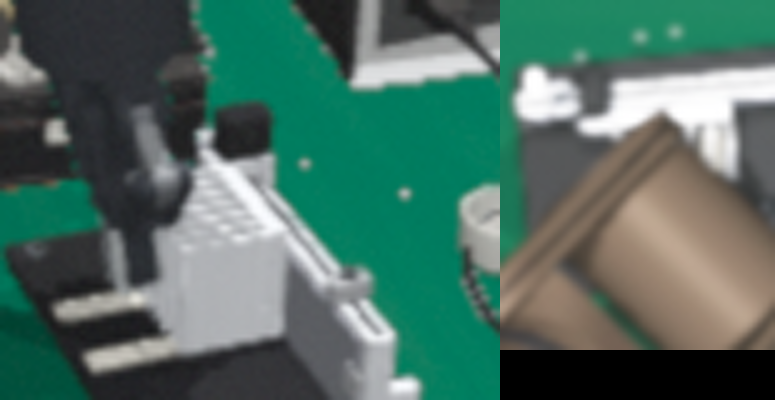

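The fingertips press on the fin ends while the sink stays flat on the panel at the stop. The push is about 10.8 N, so I'll trim it up.

Request:
jog_arm --increments '[{"dx":0.004,"dy":0,"dz":0,"ax":0,"ay":0,"az":0,"gripper":-1},{"dx":0.004,"dy":0,"dz":0,"ax":0,"ay":0,"az":0,"gripper":-1},{"dx":0.004,"dy":0,"dz":0,"ax":0,"ay":0,"az":0,"gripper":-1},{"dx":0.004,"dy":0,"dz":0,"ax":0,"ay":0,"az":0,"gripper":-1},{"dx":0.004,"dy":0,"dz":0,"ax":0,"ay":0,"az":0,"gripper":-1}]'

```text
time: 19.65
eef_pos: [0.5358, -0.2863, 0.0586]
tcp_rot: [-0.048, 0.997, 0.004, 0.066]
contact_force: [-12.3, -5.0, 3.2]
opening: 0.003
finger_force: 8.1
```

```bash
python3 - <<'E'
from h import *
a=[]
for i in range(12):
    a.append(get_state()["contact_force"]);imaging.read_camera("side")
a=np.array(a);print(a.mean(0),a.std(0),"normal",-(a@[.9956,.0941,0]).round(1))
E
```

```text
[-12.08684798  -4.03306984   2.77742807] [0.34997879 0.53427077 0.35045182] normal [12.7 12.7 12.6 11.9 12.5 12.4 12.1 12.4 11.9 11.9 13.1 12.7]
```

```bash
python3 -c "
from plant import job
print(job.sign_off())"
```

```text
the job is handed in; nothing more can be done
None
```

I've handed the job in: the stop is at its left end, and the heat sink stands upright against it, back on the panel, held with a steady push of about 12 N (12.4 N at the wrist). I never moved the pot, screwdriver or phone, but didn't re-check them at the end.

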